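# Stand an instrument cassette in its notch of the sterilising rack

### The job

Stand the steel instrument cassette in the notch of the rack by pushing, without lifting it out of the rack: first tip it up off the sloping rest so that it stands back against the fence, then slide it upright along the channel until its foot drops into the notch, and press it down past the stiff ejector until it is fully home and level. Leave it standing there and do not shift or knock over the other things on the table.

Things in the scene. Friction and masses are not known exactly. Their poses are not given: they have to be found in the camera images.
- rack: Fixed metal rack, 270 mm long. Origin on the table below the notch; x points away from the robot, y along the channel, z up. It spans y = -85 to +185 mm. Its channel runs along y, 21 mm wide, floor about 36 mm above the table, ends open, with a fence behind and a 6 mm lip in front. Channel, fence and notch all lean 8 degrees back, away from the robot.
- fence_foot (a point): Foot of the fence's front face, abreast of the notch (rack x = 0, y = 0, z = 35 mm). From here the fence, 4 mm thick and 52 mm tall, rises leaning 8 degrees away from the robot; right above the notch it has a window 50 mm wide. Behind it, at rack y = 55 to 175, x = 20 to 50 mm, a second, like cassette is fixed, its top 92 mm above the table; it is no part of the task.
- rest_edge (a point): Middle of the upper edge of the smooth sloping rest in front of the channel (rack x = -39, z = 81 mm). The rest runs the rack's whole length, from the lip up towards the robot, 30 degrees from vertical; between rest and fence the channel widens upwards.
- notch (a point): Centre of the notch's mouth, level with the channel floor (rack x = -9, y = 0, z = 36 mm). The notch is 66 mm long along the rack's y, 21 mm wide and 18 mm deep. An ejector inside stops things 7 mm below the mouth until it is pressed down.
- ejector (a joint): Stiff ejector bar in the notch: 0 when up (top 7 mm below the mouth), at most 0.010 m pressed down; 0.007 when the cassette is fully home. Held only by friction of 7.5 N, no spring: the cassette's weight does not move it, a further push of about 3 to 6 N down on the cassette's top does, and it stays where left. Once home the push meets a hard stop.
- home_foot (a point): A point in the notch, 14 mm below the mouth, where the middle of the underside of the cassette's foot is when it is fully home.
- home_top (a point): The point where the middle of the cassette's top edge is when it is fully home, 80 mm from home_foot up along the leaning fence, about 102 mm above the table and 14 mm higher than the fence.
- cassette: Loose rigid steel cassette with round perforations, about 0.4 kg. Origin: middle of its foot's underside. x: its thickness, 18 mm; y: its width, 120 mm; z: from foot to top, 80 mm. The upper 66 mm are full width; below, a central foot 60 mm wide, 14 mm tall, 18 mm thick, its underside rounded (radius 9 mm), juts down. Fully home, its shoulders sit on the channel floor.
- cassette_center (a point): Middle of the cassette, half-way up. It starts 78 to 120 mm along the rack's +y from the notch, foot in the channel, reclining on the sloping rest (30 degrees from vertical), top edge towards the robot and 25 mm past the rest's edge. Pushed up and forward at the top it turns about its rounded foot and leans on the fence (a level push may bind by friction); pushed low on its side edge it then slides.
- cassette_foot (a point): The middle of the underside of the cassette's foot, 40 mm below its centre along its z.
- cassette_top (a point): The middle of the cassette's top edge, 40 mm above its centre along its z; at the start about 107 mm above the table.
- spray_can: a closed spray can with a blue band, 52 mm across, 170 mm tall, standing beside the rack; origin under its centre
- amber_bottle: a brown glass bottle, 54 mm across, 110 mm tall, standing beside the rack; origin under its centre
- amber_jar: a small brown glass jar with white lid, 48 mm across, 75 mm tall, standing beside the rack; origin under its centre
- steel_cup: an empty steel cup, 70 mm across, 50 mm tall, left of the rack; origin under its centre
- dish: a shallow white ceramic dish, 90 mm across, 28 mm tall, right of the rack; origin under its centre
- bur_block: a bur block, 70 x 100 mm and 16 mm tall with thin burs standing up to 38 mm, in front of the rack; origin under its centre
- probe: a steel hand instrument with a thick handle, about 150 mm long, lying in front of the rack; origin on the table side of its middle
Not all that is in view belongs to the job. What is shaped like the cassette but purple is not meant.

How it is judged (in metres and radians):
On the way:
1. the cassette stands tipped up against the fence (within 15 degrees of vertical), still more than 20 mm along the channel from the notch (angle between cassette_center's own z axis and vertical below 0.26 rad and y of cassette_foot in the frame of rack above 0.02 m and height (world z) of cassette_foot below 0.06 m), for 0.2 s.
At the end, for the whole second after the job is handed in: The cassette stands at rest in the notch: the middle of its foot within 6 mm sideways of home_foot and no more than 3 mm above it, its top edge's middle within 10 mm of home_top, and the ejector pressed down by more than 4 mm (horizontal distance between cassette_foot and home_foot below 0.006 m and z of cassette_foot in the frame of home_foot below 0.003 m and distance between cassette_top and home_top below 0.01 m and value of joint ejector above 0.004 m and linear speed of cassette below 0.02 m/s); the robot touches nothing.
It fails at once if the cassette is lifted out of the rack (its foot more than 75 mm above the table; it is about 40 mm in the channel) or falls off it (foot below 12 mm) (height (world z) of cassette_foot above 0.075 m or height (world z) of cassette_foot below 0.012 m).
It fails at once if another thing on the table is shifted by more than 30 mm or tipped over (distance of any of spray_can, amber_bottle, amber_jar, steel_cup, dish, bur_block, probe from where it was at the start of the episode above 0.03 m or angle between any of spray_can, amber_bottle, amber_jar, steel_cup, dish, bur_block's own z axis and vertical above 0.5 rad).
It also fails if it takes over 61 s, if anything falls off the work surface, if the arm or the gripper's body presses on something with over 40 N, if the wrist force passes 120 N, or if a joint passes its speed limit or range.

### The arm

A 6-joint arm with a two-finger parallel gripper is mounted at the origin on the work surface. World frame = base frame: x ahead of the robot, y to its left, z up, the work surface at z = 0. Lengths are in mm, angles in rad, forces in N, time in s.
With the tool pointing down it reaches from about 400 to 825 mm from the base axis. Payload 7 kg.
Tool frame: the origin (TCP) lies midway between the tips of the shut fingers; the grasp point (between the pads) lies 19 mm behind it; z points along the fingers, y is the line along which they close (so a half turn about z gives the same grasp; the last joint's range is limited). The gripper opens to 88 mm and grips with 3 to 60 N. Pads are 19 mm wide; open, the fingers measure 130 mm over their backs; the gripper's body (78 mm by 193 mm) begins 47 mm behind the grasp point.
Start: joints at [1.56, 0.359, 0.012, 0, -1.224, -0.288], TCP at [198.711, 645.065, 226.561] pointing down, gripper open.
Joint ranges: [-3.07, 3.07], [-1.43, 2.12], [-1.02, 1.25], [-3.03, 1.67], [-3.05, -0], [-3.03, 3.03]. Speed limits (rad/s): [2.39, 2.39, 3.01, 3.14, 3.14, 3.14].

### API

Orientations are given as a rotation vector (axis times angle).
In Python, from station import env gives the robot as it stands. The module is installed in compiled form; this text tells all that it offers. Calls block until the motion is done:
- env.reach(position, orientation): joint-space move of the TCP to a pose.
- env.movel(position, attitude=None, velocity=150, max_force=None): straight line of the TCP; attitude=None keeps the orientation; velocity is the mean speed in mm/s. With max_force (N) it stops when the force on the tool has changed by that much, and returns True; else False.
- env.set_joints(angles): joint-space move.
- env.let_go() and env.close(grip_force=None): open the fingers fully, or close them until they stop; grip_force is the grip in N (None keeps the last).
- env.wait(seconds).
- env.inverse_kinematics(position, orientation): joint angles nearest the present ones, or None.
- env.get_obs(): the state.
- env.capture(name): name is "scene" or "top"; returns (picture, depth): 420x560x3 uint8, red, green, blue; 420x560 float32, mm along the optical axis (not along the pixel's ray), 0 where there is no reading.
- env.get_calibration(name): a dict with "fov_y" (degrees; the focal length in pixels is half the picture's height over the tangent of half this angle, whatever the lens; pixels are square), "cx", "cy" (the principal point, pixels), "D" ([k1, k2, p1, p2, k3] as OpenCV has them; the pictures are not rectified), "R" (3x3) and "t" (3): a world point X has camera coordinates R X + t. Camera axes: x right, y down, z forward; pixel columns grow to the right and rows downward; lengths in mm; the calibration is good to about 2 mm. A picture is of the moment at which its call begins. get_calibration takes no time and is no camera call.
A pose or a line that the arm cannot do raises env.IKError and nothing moves.
- env.finish_job(): hands the job in; it is judged then, once.
The state is a dict: "time": time; "joints": joint angles; "qvel": joint speeds; "joint_efforts": joint torques, N m; "ee_pos": TCP position; "tool_rot": TCP orientation; "wrist_force": force on the tool from outside, world axes, zero at the start; "ft_torque": the same for the moment, N m; "gripper_width": finger opening in mm; "gripper_force": force on a finger pad.
Only numpy, scipy, OpenCV 4.12 (cv2) and the standard library are available. Lean on these libraries where they do the work, as an engineer would, in place of code of your own. Each camera call takes 0.05 s, during which the arm holds its last target. There are 200 camera calls.

## Working session

There is one attempt and no reset: what is moved stays moved. The work goes in short steps, each a Python script; the robot and the scene stay as the last script left them, time stands still between calls to the robot, and variables do not carry over. Pictures are saved under pics/ and viewed, at most 10 in all, crops included, and the job is handed in when it is done.

```bash
mkdir -p pics; cat > h.py <<'E'
import numpy as np,cv2
from station import env
def save(n):
    p,d=env.capture(n); np.savez(f'{n}.npz',p=p,d=d); return p,d
def cloud(n,d):
    c=env.get_calibration(n); H,W=d.shape
    f=H/2/np.tan(np.radians(c['fov_y'])/2)
    K=np.array([[f,0,c['cx']],[0,f,c['cy']],[0,0,1.]])
    v,u=np.mgrid[:H,:W]
    q=cv2.undistortPoints(np.stack([u,v],-1).reshape(-1,1,2).astype(float),K,np.array(c['D'],float)).reshape(H,W,2)
    X=np.dstack([q*d[...,None],d])
    return (X-np.array(c['t']))@np.array(c['R'])   # R^T (X-t)
E
python3 - <<'E'
from h import *
for n in('scene','top'):
    p,d=save(n); cv2.imwrite(f'pics/{n}0.png',cv2.resize(p[...,::-1],(800,600)))
    c=env.get_calibration(n); print(n,c['fov_y'],-np.array(c['R']).T@np.array(c['t']),np.array(c['R'])[2],(d>0).mean())
print(env.get_obs())
E
```

```text
scene 46.448656640936576 [ 856.15209821 -620.83689634  974.75186383] [-0.3460205   0.5486875  -0.76105968] 0.9959736394557823
top 56.19427124388253 [ 380.65701453   26.08113407 1181.83904215] [ 0.04474668  0.02726136 -0.99862633] 0.9960714285714286
{'time': 0.1, 'joints': array([ 1.56008073e+00,  3.59300889e-01,  1.11712461e-02, -3.17580588e-04,
       -1.22407725e+00, -2.88096313e-01]), 'qvel': array([-9.73655330e-05, -8.13031361e-04,  7.57544426e-04, -1.05340584e-03,
       -2.43119101e-04, -1.10112924e-03]), 'joint_efforts': array([-5.73526868e-04, -5.84163487e+01,  2.93751866e+01,  7.01570034e+00,
        1.01604976e-02, -4.88922694e-05]), 'ee_pos': array([198.60646468, 644.67909649, 225.73306965]), 'tool_rot': array([ 3.10514673e+00, -4.67582142e-01, -1.58158480e-04]), 'wrist_force': array([ 0.47630397,  0.3839276 , -0.21863718]), 'ft_torque': array([ 0.01376908,  0.0197745 , -0.03378208]), 'gripper_force': 0.0, 'gripper_width': 88.07901643964121}
```

View pics/scene0.png

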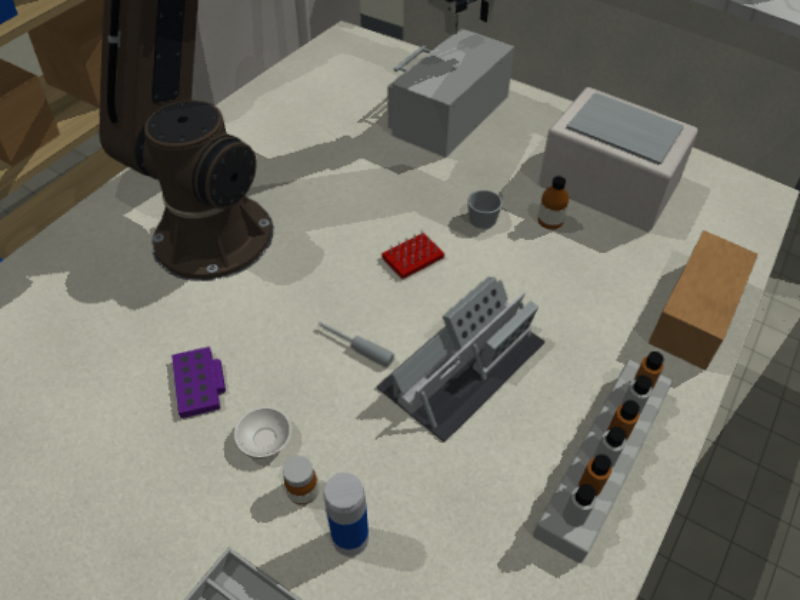

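View pics/top0.png

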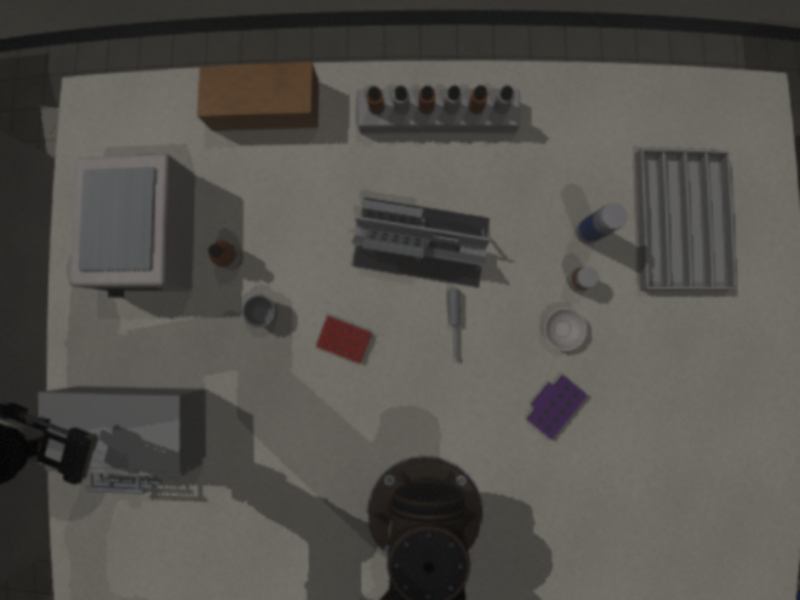

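The scene view shows the loose grey perforated cassette on the rest at about (478,308). The like fixed one behind the fence is at (512,335), and the purple decoy lies at (200,382). In the top view the rack spans about (355–490, 195–285), with the cassette at (395,243).

```bash
python3 - <<'E'
from h import *
s=np.load('scene.npz');t=np.load('top.npz')
Ps=cloud('scene',s['d']);Pt=cloud('top',t['d'])
a=cv2.resize(s['p'][185:315,255:390,::-1],(540,520),interpolation=cv2.INTER_CUBIC)
b=cv2.resize(t['p'][130:202,240:365,::-1],(0,0),fx=4.4,fy=4.4,interpolation=cv2.INTER_CUBIC)
cv2.imwrite('pics/c1.png',a)
P=Pt[130:202,240:365]; print(P[30,[20,60,100]])
# table height check
for n,Q in(('top',Pt),('scene',Ps)):
    m=(Q[...,2]>8)&(Q[...,2]<130)&(Q[...,0]>420)&(Q[...,0]<700)&(Q[...,1]>-150)&(Q[...,1]<220)
    num,l,st,ce=cv2.connectedComponentsWithStats(m.astype(np.uint8))
    for i in range(1,num):
        if st[i,4]>200:
            q=Q[l==i]; print(n,st[i],q.min(0),q.max(0),cv2.minAreaRect(q[:,:2].astype(np.float32)))
    tab=Q[(abs(Q[...,0]-350)<40)&(abs(Q[...,1]+20)<40)]; print('table z',np.median(tab[:,2]))
# height map (max z) in world from both
for n,Q in(('top',Pt),('scene',Ps)):
    q=Q.reshape(-1,3); 
    for z0,z1 in((95,125),(84,92),(76,84)):
        r=q[(q[:,2]>z0)&(q[:,2]<z1)&(q[:,0]>430)&(q[:,0]<700)&(q[:,1]>-150)&(q[:,1]<220)]
        print(n,z0,len(r),r.min(0).round(),r.max(0).round(),cv2.minAreaRect(r[:,:2].astype(np.float32)))
E
```

```text
[[ 595.38619101  110.10509384   31.42120459]
 [ 584.60760249   -6.46449784   86.60687898]
 [ 599.40967034 -129.42798192    6.5873015 ]]
top [ 246  140   97   52 2519] [ 505.337977   -125.39600112    8.00741577] [661.0907219  146.86159946 114.65361694] ((582.3792114257812, 7.4984588623046875), (271.481689453125, 117.44074249267578), 78.82736206054688)
table z -1.0133716724616018
scene [ 275  194  102  106 4178] [ 499.22668769 -129.59214017    8.00822101] [644.80293012 144.16107193 112.54431115] ((565.2894287109375, 7.213104248046875), (271.5223083496094, 121.42937469482422), 79.06645202636719)
scene [253 239  23  17 232] [420.43754371 -76.71268833   8.01842839] [475.47786815 -51.4086614   28.55859343] ((448.0366516113281, -64.2939453125), (55.0134391784668, 24.300344467163086), 2.3983640670776367)
table z -1.1983355285326662
top 95 357 [526.   5.  96.] [566. 124. 115.] ((547.6751098632812, 63.60422897338867), (119.65068817138672, 25.485851287841797), 80.17742919921875)
top 84 418 [ 553. -124.   84.] [642. 140.  92.] ((595.7313232421875, 7.843132019042969), (265.6014709472656, 85.6063003540039), 88.1615982055664)
top 76 326 [ 512. -125.   76.] [631. 146.  84.] ((578.7994995117188, 8.697891235351562), (270.3511962890625, 90.01254272460938), 80.13519287109375)
scene 95 450 [529.  -1.  95.] [571. 120. 113.] ((550.4086303710938, 60.593162536621094), (120.621337890625, 28.423986434936523), 80.87458801269531)
scene 84 629 [ 536. -128.   84.] [645. 134.  92.] ((581.6995849609375, 4.85113525390625), (263.8885498046875, 86.63957977294922), 73.9247817993164)
scene 76 460 [ 515. -129.   76.] [644. 144.  84.] ((580.6884155273438, 4.993011474609375), (267.7821350097656, 88.83954620361328), 80.11470031738281)
```

View pics/c1.png

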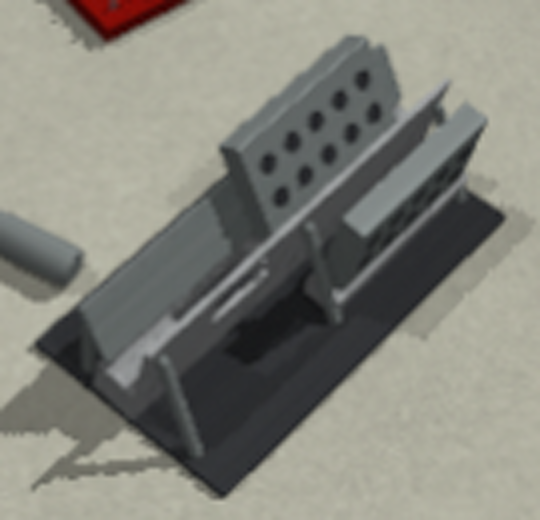

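The crop confirms the target. The loose perforated cassette, crop (310,130), reclines on the robot side of the fence. The like one at (420,170) sits behind the fence and is the fixed one. The fence window near crop (240,295) marks the notch.

```bash
python3 - <<'E'
from h import *
for n in('top','scene'):
    Q=cloud(n,np.load(n+'.npz')['d']).reshape(-1,3)
    Q=Q[(Q[:,0]>480)&(Q[:,0]<690)&(abs(Q[:,1])<200)]
    for yaw in(-10,):
        a=np.radians(yaw);ex=np.array([np.cos(a),np.sin(a),0]);ey=np.array([-np.sin(a),np.cos(a),0])
        L=np.c_[Q@ex,Q@ey,Q[:,2]+1]
        r=L[L[:,2]>20]; print(n,'y ext',np.percentile(r[:,1],[0,.5,99.5,100]).round(1))
        # rest edge / fence crest / cassette top along y bins
        for y0 in range(-230,70,20):
            b=L[(L[:,1]>=y0)&(L[:,1]<y0+20)&(L[:,2]>15)]
            if len(b)<20: continue
            o=[]
            i=np.argsort(b[:,0])
            front=b[b[:,2]>70]; 
            if len(front)<3: continue
            print(y0,'front x,z',front[front[:,0].argmin()][[0,2]].round(1),'maxz',b[b[:,2].argmax()][[0,2]].round(1),
             'crest84-92 x', np.percentile(b[(b[:,2]>83)&(b[:,2]<92),0],[0,50,100]).round(1) if ((b[:,2]>83)&(b[:,2]<92)).any() else None)
        c=L[L[:,2]>97]; print('cass y',np.percentile(c[:,1],[0,1,99,100]).round(1),'x',c[:,0].min().round(1),c[:,0].max().round(1))
        # yaw refine: cassette front edge & rest edge slope
        e=L[(L[:,2]>74)&(L[:,2]<84)]
        e=e[e[:,0]<e[:,0].min()+25]; print('rest edge slope',np.polyfit(e[:,1],e[:,0],1),len(e))
        print('cass slope',np.polyfit(c[:,1],c[:,0],1))
E
```

```text
top y ext [-26.8 -25.1 241.5 244.3]
-30 front x,z [524.3  80.2] maxz [576.8  89.7] crest84-92 x [526.  575.6 579.2]
-10 front x,z [524.4  77.4] maxz [575.6  90.2] crest84-92 x [574.8 576.8 578.6]
10 front x,z [523.7  81.8] maxz [576.6  88.3] crest84-92 x [574.8 576.4 579.2]
30 front x,z [524.   81.8] maxz [575.4  92.3] crest84-92 x [524.8 575.8 578.2]
50 front x,z [523.7  80. ] maxz [576.1  90. ] crest84-92 x [527.4 575.8 577.6]
cass y [ 97.9  99.2 215.7 217.5] x 515.4 540.7
rest edge slope [2.59225641e-02 5.27820796e+02] 152
cass slope [-5.42970735e-03  5.27353724e+02]
scene y ext [-30.2 -27.8 237.9 241.3]
-30 front x,z [527.6  76.1] maxz [580.4  89.7] crest84-92 x [578.3 580.4 583. ]
-10 front x,z [526.2  75.7] maxz [580.1  87.4] crest84-92 x [578.2 579.9 582.7]
10 front x,z [525.6  74.9] maxz [581.1  88.8] crest84-92 x [578.1 580.5 583. ]
30 front x,z [527.4  78. ] maxz [579.7  88.4] crest84-92 x [577.6 579.5 582.2]
50 front x,z [527.3  77.1] maxz [580.9  87.4] crest84-92 x [577.4 579.4 581.1]
cass y [ 94.9  95.1 213.1 215.6] x 516.5 544.4
rest edge slope [6.23093915e-02 5.31514810e+02] 302
cass slope [-1.97465759e-02  5.35301075e+02]
```

```bash
cat >> h.py <<'E'
from scipy.spatial.transform import Rotation as Ro
a=np.radians(-10);ex=np.array([np.cos(a),np.sin(a),0]);ey=np.array([-np.sin(a),np.cos(a),0]);ez=np.array([0,0,1.])
O=568*ex+57*ey   # rack origin, rough
def W(x,y,z): return O+x*ex+y*ey+z*ez
def ori(lean=0):
    l=np.radians(lean); z=-(np.sin(l)*ex+np.cos(l)*ez); y=-ey; x=np.cross(y,z)
    return Ro.from_matrix(np.c_[x,y,z]).as_rotvec()
def rk(): p=env.get_obs()['ee_pos']-O; return np.round([p@ex,p@ey,p[2]],1)
def st(): o=env.get_obs(); f=o['wrist_force']; return round(o['time'],1),rk(),np.round([f@ex,f@ey,f[2]],1)
E
python3 - <<'E'
from h import *
o=env.get_obs(); env.movel(o['ee_pos']+[0,0,70]); env.close(20)
env.reach(W(-85,100,170),ori()); print(st())
env.movel(W(-85,100,88),ori(),velocity=80); print(st())
hit=env.movel(W(-55,100,88),velocity=25,max_force=2.5); print(hit,st())
p,d=save('scene'); cv2.imwrite('pics/c2.png',cv2.resize(p[165:315,235:435,::-1],(800,600),interpolation=cv2.INTER_CUBIC))
E
```

```text
(4.5, array([-84.8, 100.8, 170.2]), array([-0.8, -0.3,  0. ]))
(5.7, array([-84.7, 100.2,  88.5]), array([0.6, 0.5, 0.1]))
True (6.6, array([-60.7,  99.6,  87.4]), array([-1.6,  0.9,  1.1]))
```

View pics/c2.png

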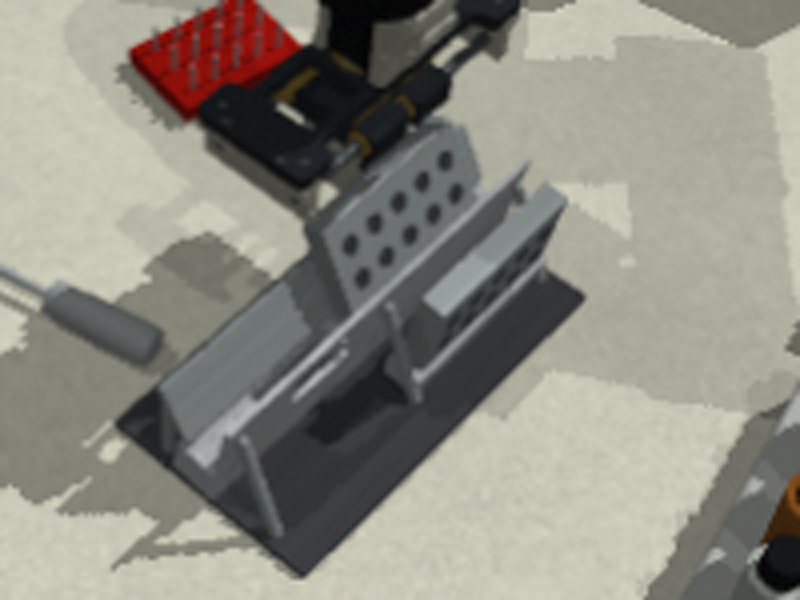

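The gripper is at the cassette's upper front edge (crop (320,195)) and nothing has been disturbed. Contact came where predicted, so I'll follow the arc now.

```bash
python3 - <<'E'
from h import *
c=lambda t:np.array([-9*np.cos(t)-71*np.sin(t),71*np.cos(t)-9*np.sin(t)])
c0=c(np.radians(30)); x0=-60.7;y0=99.6
for th in (24,17,10,3,-3,-6):
    dx,dz=c(np.radians(th))-c0
    h=env.movel(W(x0+dx,y0,88+dz),velocity=30,max_force=20); print(th,h,st())
    if h: break
env.wait(.3)
p,d=save('scene'); cv2.imwrite('pics/c3.png',cv2.resize(p[165:315,235:435,::-1],(800,600),interpolation=cv2.INTER_CUBIC))
E
```

```text
24 False (7.1, array([-54.3,  99.5,  92.3]), array([-0.7, -0.1,  1. ]))
17 False (7.5, array([-46.4,  99.7,  96.4]), array([-0.3, -0.5,  0.6]))
10 False (7.9, array([-38.3,  99.6,  99.4]), array([-0.1, -0.3, -0.1]))
3 False (8.4, array([-29.8,  99.6, 101.5]), array([ 0.2,  0.4, -0.2]))
-3 False (8.8, array([-22.5,  99.6, 102.4]), array([-0.1,  0.2,  0.9]))
-6 False (9.1, array([-19.1,  99.4, 102.5]), array([-2.9, -1. ,  1. ]))
```

View pics/c3.png

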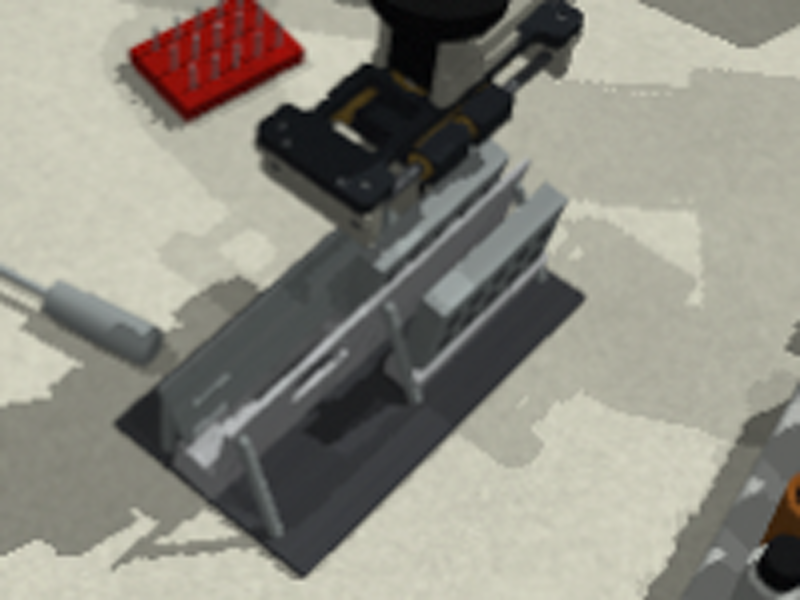

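The cassette now stands against the fence, its top edge around crop (390–505, 150–275). Next I retreat, measure it and go round to its +y side edge.

```bash
python3 - <<'E'
from h import *
env.movel(W(-45,99,106),velocity=100); env.movel(W(-100,99,200),velocity=150)
env.reach(W(-10,215,200),ori(8)); print(st())
for n in('top','scene'):
    p,d=save(n); Q=cloud(n,d).reshape(-1,3)-O; L=np.c_[Q@ex,Q@ey,Q[:,2]+1]
    m=(L[:,2]>98)&(L[:,2]<128)&(abs(L[:,0]+0)<40)&(L[:,1]>-60)&(L[:,1]<200)
    r=L[m]; print(n,len(r),r.min(0).round(1),r.max(0).round(1))
    g=L[(L[:,2]>84)&(L[:,2]<91)&(L[:,0]>0)&(L[:,0]<16)&(L[:,1]<30)]; print('crest x',np.median(g[:,0]),g[:,1].min())
E
```

```text
(11.3, array([ -9.9, 214.8, 197.4]), array([-0.4, -0.5,  0.1]))
top 325 [-11.9  40.8  98.2] [ 10.8 159.4 120.1]
crest x 8.31558814226433 -81.72831768573276
scene 419 [-7.  34.8 98.3] [ 13.  159.8 120.9]
crest x 11.679061776298237 -86.19116611319541
```

```bash
python3 - <<'E'
from h import *
print(env.movel(W(-12,205,110),ori(8),velocity=150))
print(env.movel(W(-13,205,64),velocity=60,max_force=6),st())
h=env.movel(W(-13,150,64),velocity=30,max_force=2.0); print(h,st())
yc=rk()[1]
h=env.movel(W(-13,yc-70,64),velocity=40,max_force=15); print(h,st())
for n in('top','scene'):
    p,d=save(n); Q=cloud(n,d).reshape(-1,3)-O; L=np.c_[Q@ex,Q@ey,Q[:,2]+1]
    m=(L[:,2]>98)&(L[:,2]<122)&(abs(L[:,0]+0)<25)&(L[:,1]>-120)&(L[:,1]<200)
    r=L[m]; print(n,len(r),r.min(0).round(1),r.max(0).round(1))
cv2.imwrite('pics/c4.png',cv2.resize(p[165:315,235:435,::-1],(800,600),interpolation=cv2.INTER_CUBIC))
E
```

```text
False
False (13.1, array([-12.7, 205.1,  64.2]), array([ 0.2,  0.3, -0.4]))
True (14.1, array([-12.8, 181.7,  64.2]), array([0.8, 3.3, 3.1]))
True (14.5, array([-12.7, 181.6,  64.3]), array([-1.8,  2.8,  4.8]))
top 206 [-18.5  40.3  98.9] [ 10.6 188.  121.7]
scene 242 [-6.3 35.9 98.1] [ 13.1 156.3 118.8]
```

View pics/c4.png

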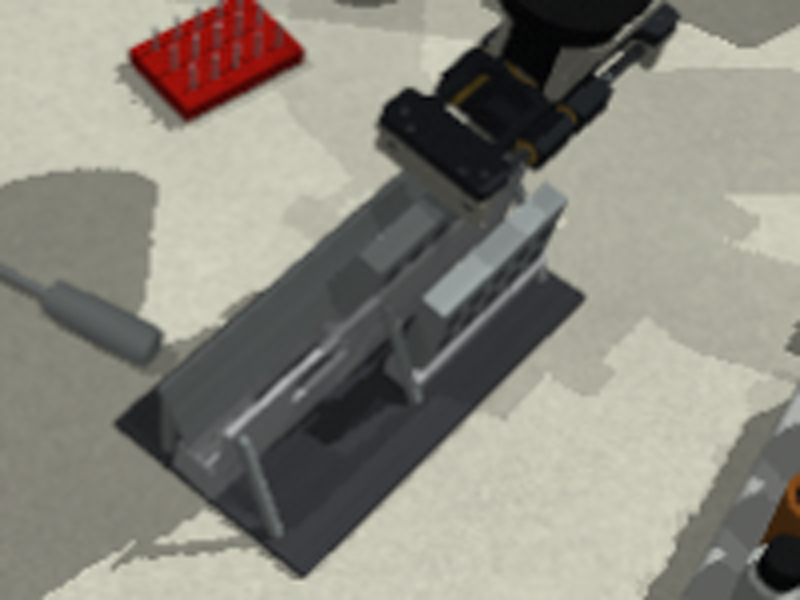

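The cassette is upright with its leading edge at crop (355,280), and the fingers are at its far edge. It has not slid yet: the push tripped the force limit straight away. I'll back off a little and repeat, logging the forces.

```bash
python3 - <<'E'
from h import *
env.movel(W(-13,190,64),velocity=40); env.wait(.2); print(st())
for y in (184,182,181,180,179,178,176,174):
    h=env.movel(W(-13,y,64),velocity=15,max_force=25); print(y,h,st())
    if h: break
E
```

```text
(15.1, array([-13.1, 189.8,  63.9]), array([-0.6, -0. , -0.3]))
184 False (15.7, array([-13. , 183.9,  64. ]), array([ 0.4,  0.1, -0.1]))
182 False (16.0, array([-12.9, 182.2,  64.1]), array([0.8, 0.9, 0.4]))
181 False (16.2, array([-12.7, 181.7,  64.3]), array([-1. ,  5.2,  2.8]))
180 False (16.5, array([-12.6, 181.4,  64.5]), array([-1.8,  6.5,  3.6]))
179 False (16.7, array([-12.5, 181. ,  64.8]), array([-3.5, 10.5,  5.5]))
178 False (17.0, array([-12.4, 180.6,  65.1]), array([-3.5, 12.2,  6.5]))
176 False (17.3, array([-12. , 179.4,  65.6]), array([-4.4, 14.3,  8.8]))
174 False (17.5, array([-11.5, 177.3,  65.9]), array([-3.8, 13.6,  9.2]))
```

```bash
python3 - <<'E'
from h import *
print(st())
for n in('top','scene'):
    p,d=save(n); Q=cloud(n,d).reshape(-1,3)-O; L=np.c_[Q@ex,Q@ey,Q[:,2]+1]
    m=(L[:,2]>96)&(L[:,2]<124)&(abs(L[:,0]+0)<20)&(L[:,1]>-120)&(L[:,1]<150)
    r=L[m]
    for y0 in range(20,150,15):
        b=r[(r[:,1]>=y0)&(r[:,1]<y0+15)]
        if len(b): print(n,y0,len(b),b[:,1].min().round(1),'z90',np.percentile(b[:,2],[50,90]).round(1),'x',b[:,0].min().round(1),b[:,0].max().round(1))
cv2.imwrite('pics/c5.png',cv2.resize(p[175:285,275:422,::-1],(800,600),interpolation=cv2.INTER_CUBIC))
E
```

```text
(17.5, array([-11.5, 177.3,  65.9]), array([-3.8, 13.6,  9.2]))
top 35 43 36.2 z90 [113.3 116.4] x -9.7 11.8
top 50 47 50.1 z90 [113.2 117. ] x -10.7 11.1
top 65 47 65.0 z90 [114.4 116.9] x -11.0 10.4
top 80 13 80.1 z90 [111.5 116.2] x -11.9 10.5
top 110 18 115.7 z90 [116.8 120.9] x -3.5 9.8
top 125 31 125.2 z90 [117.1 119.8] x -5.3 11.4
top 140 9 140.4 z90 [116.1 118.7] x -2.9 8.1
scene 20 22 30.9 z90 [106.9 114.8] x -3.6 11.9
scene 35 58 35.1 z90 [113.2 115.8] x -4.3 13.9
scene 50 53 50.0 z90 [113.1 115.9] x -6.3 12.6
scene 65 51 65.3 z90 [114.1 116. ] x -5.1 12.6
scene 80 56 80.3 z90 [114.7 117.4] x -5.6 12.6
scene 95 6 95.4 z90 [106.9 115.5] x 0.6 11.4
scene 140 1 147.8 z90 [117.6 117.6] x 12.3 12.3
```

View pics/c5.png

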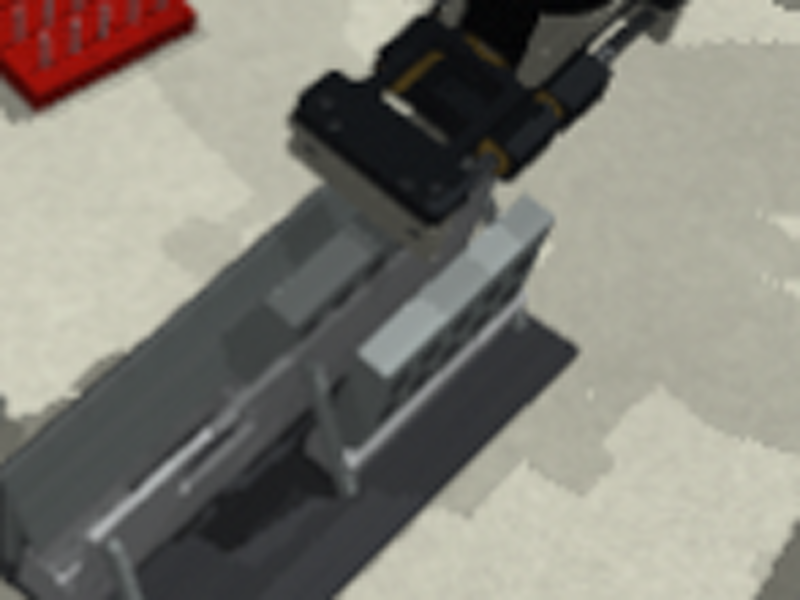

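The push was tipping the cassette: its top rises about 2° toward the gripper. The force balance puts contact about 66 mm up, so the fingers widen above their tips. I'll tilt the tool so that only the tip touches, low on the edge.

```bash
cat >> h.py <<'E'
def tilt(deg):  # tip leads towards -y of the rack
    b=np.radians(deg); z=-(np.sin(b)*ey+np.cos(b)*ez); x=ex; y=np.cross(z,x)
    return Ro.from_matrix(np.c_[x,y,z]).as_rotvec()
E
python3 - <<'E'
from h import *
env.movel(W(-13,200,64),velocity=60); env.movel(W(-12,205,100),velocity=120)
env.movel(W(-12,200,100),tilt(18),velocity=40)
env.movel(W(-12,200,61),velocity=60); print(st())
h=env.movel(W(-12,150,61),velocity=25,max_force=2.0); print(h,st())
y=rk()[1]
for k in range(1,5):
    h=env.movel(W(-12,y-4*k,61),velocity=25,max_force=15); print(h,st())
    if h: break
E
```

```text
(20.0, array([-11.8, 200.1,  61.1]), array([ 0.3, -0.4, -0.1]))
True (21.2, array([-12.1, 170.2,  60.8]), array([0.3, 0.4, 0.3]))
False (21.5, array([-11.9, 166.5,  61. ]), array([-0.6,  3.4,  1.2]))
False (21.8, array([-11.9, 162.2,  61. ]), array([-0.1,  1.7, -0.2]))
False (22.1, array([-12. , 157.9,  61. ]), array([ 0.3,  2.1, -1. ]))
False (22.4, array([-12.1, 153.8,  61. ]), array([-0.2,  1.7, -1.1]))
```

It slides now, with only 2 N.

```bash
python3 - <<'E'
from h import *
h=env.movel(W(-12,100,61),velocity=50,max_force=12); print(h,st())
for y in range(97,66,-3):
    h=env.movel(W(-12,y,61),velocity=20,max_force=8); print(h,st())
    if h: break
for n in('top','scene'):
    p,d=save(n); Q=cloud(n,d).reshape(-1,3)-O; L=np.c_[Q@ex,Q@ey,Q[:,2]+1]
    r=L[(L[:,2]>95)&(L[:,2]<124)&(abs(L[:,0])<20)&(L[:,1]>-120)&(L[:,1]<60)]
    print(n,r[:,1].min())
    for y0 in range(-75,60,15):
        b=r[(r[:,1]>=y0)&(r[:,1]<y0+15)]
        if len(b): print(y0,len(b),np.percentile(b[:,2],[50,90]).round(1))
cv2.imwrite('pics/c6.png',cv2.resize(p[175:305,255:428,::-1],(800,600),interpolation=cv2.INTER_CUBIC))
E
```

```text
False (23.6, array([-11.4, 100.1,  61.7]), array([0.7, 4.5, 5.4]))
False (23.9, array([-11.3,  97.2,  61.7]), array([-0.6,  4.9,  4. ]))
False (24.2, array([-13. ,  92.5,  60.7]), array([ 0.9, -0.6,  0. ]))
False (24.5, array([-12.4,  90.3,  60.8]), array([-0.4,  0.5, -0.4]))
False (24.8, array([-12. ,  88. ,  60.9]), array([-0.5,  1.9,  0.4]))
False (25.1, array([-11.9,  85. ,  61.1]), array([-0. ,  2.1, -0.7]))
False (25.4, array([-11.9,  81.9,  61.1]), array([0.2, 2.4, 0.2]))
False (25.7, array([-12. ,  78.8,  61. ]), array([0.2, 2.6, 0.4]))
False (26.0, array([-12.1,  75.7,  61. ]), array([0.1, 2.5, 0.4]))
False (26.3, array([-12.2,  72.6,  61. ]), array([ 0.9,  1.5, -0.2]))
False (26.6, array([-12.4,  69.4,  60.9]), array([-0.1,  1.2, -0.4]))
False (26.9, array([-12.1,  66.8,  61. ]), array([ 0.3,  0.3, -1.3]))
top -73.43155117052507
-75 35 [101.5 104.2]
-60 39 [104.3 107. ]
-45 40 [105.9 108.9]
-30 42 [108.3 112.1]
-15 47 [110.3 114. ]
0 8 [113.8 116.5]
30 24 [118.1 122.1]
45 9 [107.2 113.8]
scene -76.36897817645192
-75 56 [100.9 103.9]
-60 58 [104.1 106.8]
-45 63 [106.7 109.3]
-30 64 [109.2 112.1]
-15 59 [111.5 113.7]
0 62 [113.6 116.8]
15 43 [115.8 118.1]
30 16 [108.2 117.3]
45 2 [103.2 104.7]
```

View pics/c6.png

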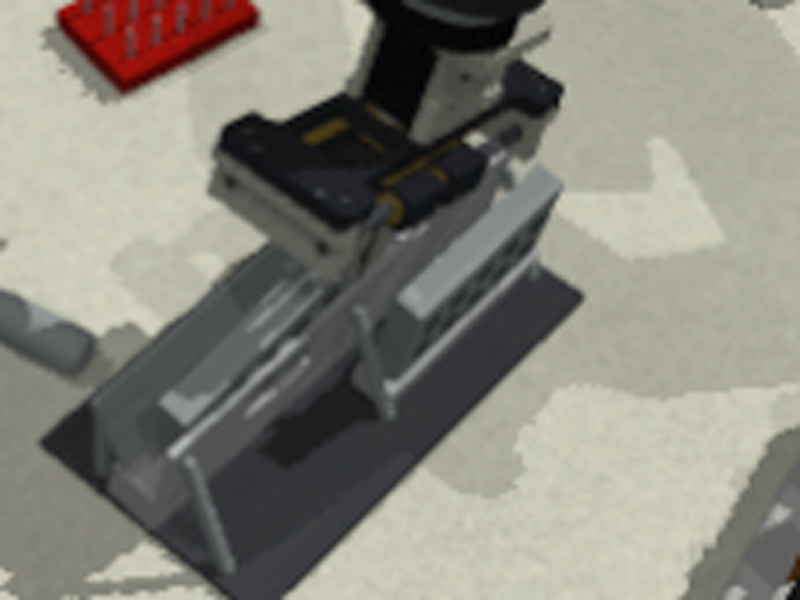

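The foot's leading end has dropped into the notch, and the cassette leans about 9° end-down. Its leading top corner is at crop (175,405). The fingertip seems to be holding up the trailing end, so I'll withdraw and look at its slope.

```bash
cat >> h.py <<'E'
def topline():
    for n in('top','scene'):
        p,d=save(n); Q=cloud(n,d).reshape(-1,3)-O; L=np.c_[Q@ex,Q@ey,Q[:,2]+1]
        r=L[(L[:,2]>94)&(L[:,2]<126)&(abs(L[:,0]-2)<18)&(abs(L[:,1])<110)]
        o=[];
        for y0 in range(-75,75,15):
            b=r[(r[:,1]>=y0)&(r[:,1]<y0+15)]
            if len(b): o.append((y0,float(np.percentile(b[:,2],90).round(1))))
        print(n,r[:,1].min().round(1),r[:,1].max().round(1),'x',np.median(r[:,0]).round(1),o)
E
python3 - <<'E'
from h import *
env.movel(W(-12,105,62),velocity=80); env.movel(W(-12,130,150),velocity=150); env.movel(W(-12,180,180),ori(0),velocity=150); env.wait(.2)
topline(); print(st())
E
```

```text
top -60.9 58.8 x -1.9 [(-75, 109.8), (-60, 111.0), (-45, 110.2), (-30, 110.8), (-15, 111.4), (0, 110.1), (15, 109.7), (30, 109.8), (45, 110.1)]
scene -63.7 56.5 x 4.9 [(-75, 108.3), (-60, 109.6), (-45, 109.7), (-30, 109.9), (-15, 110.0), (0, 109.1), (15, 110.0), (30, 110.7), (45, 109.6)]
(29.3, array([-12.4, 180. , 178.9]), array([-1.2,  0.3, -0.1]))
```

It dropped in and sits level at about 109 mm, 7 mm above home as expected. Now the press.

```bash
python3 - <<'E'
from h import *
env.reach(W(8,-2,160),ori(8))
env.movel(W(2.5,-2,118),velocity=80); print(st())
h=env.movel(W(1,-2,104),velocity=20,max_force=3); print(h,st())
z=rk()[2]
for k in range(1,12):
    s=1.5*k
    h=env.movel(W(rk()[0]*0+1.3-.14*s,-2,z-s),velocity=15,max_force=30); print(h,st())
    f=st()[2][2]
    if h or f>22: break
env.movel(W(3,-2,125),velocity=60); env.movel(W(-60,-2,220),velocity=150); env.wait(.2)
topline(); print(st())
p=np.load('scene.npz')['p']; cv2.imwrite('pics/c7.png',cv2.resize(p[165:315,235:435,::-1],(800,600),interpolation=cv2.INTER_CUBIC))
E
```

```text
(30.7, array([  2.7,  -1.8, 118.2]), array([0.1, 0.1, 0.1]))
True (31.3, array([  1. ,  -2.1, 106.3]), array([ 0.4, -0.2,  0.2]))
False (31.5, array([  0.8,  -2.1, 104.8]), array([-1.5, -0.2,  2.5]))
False (31.8, array([  0.6,  -2.1, 103.3]), array([-1.7,  0.2,  4.1]))
False (32.0, array([  0.4,  -2.1, 101.9]), array([-2.6, -0.9,  4.4]))
False (32.3, array([  0.5,  -2.1, 101.8]), array([-6. ,  1. , 15.4]))
False (32.5, array([  0.5,  -2.1, 101.7]), array([-8.3,  0.6, 25. ]))Traceback (most recent call last):
  File "<stdin>", line 12, in <module>
  File "h.py", line 33, in topline
    print(n,r[:,1].min().round(1),r[:,1].max().round(1),'x',np.median(r[:,0]).round(1),o)
            ~~~~~~~~~~^^
    return umr_minimum(a, axis, None, out, keepdims, initial, where)
ValueError: zero-size array to reduction operation minimum which has no identity
```

The press met the hard stop with the top at 101.7 mm. The arm is blocking the top camera, so I'll move aside and check.

```bash
python3 - <<'E'
from h import *
env.movel(W(-30,170,230),velocity=200); env.wait(.2)
topline(); print(st())
p=np.load('scene.npz')['p']; cv2.imwrite('pics/c7.png',cv2.resize(p[165:315,235:435,::-1],(800,600),interpolation=cv2.INTER_CUBIC))
E
```

```text
top -60.8 59.1 x -2.1 [(-75, 101.7), (-60, 103.4), (-45, 103.3), (-30, 104.4), (-15, 104.3), (0, 104.8), (15, 103.8), (30, 105.1), (45, 103.7)]
scene -63.2 55.4 x 3.3 [(-75, 102.2), (-60, 103.4), (-45, 103.1), (-30, 103.3), (-15, 103.5), (0, 103.4), (15, 103.4), (30, 103.1), (45, 103.8)]
(35.6, array([-30. , 169.3, 230.2]), array([-0.1, -0.8, -0.4]))
```

View pics/c7.png

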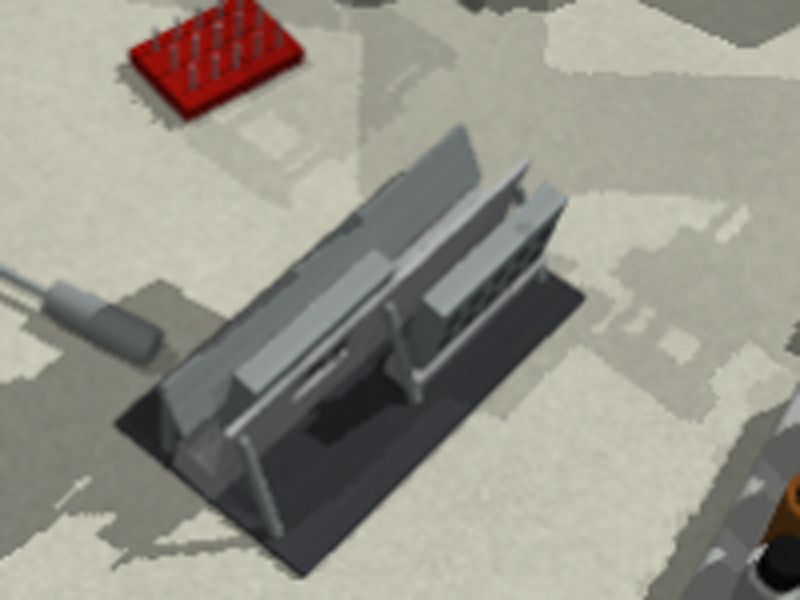

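The cassette stands level in the notch, its top edge running from crop (245,380) to (385,260), and it has dropped about 7 mm against the fence. The bur block and probe haven't moved, so I'm handing in.

```bash
python3 -c "
from h import *
print(env.finish_job())"
```

```text
the job is handed in; nothing more can be done
None
```

The cassette stands level and pressed to the hard stop in the notch, its top at about 102 mm as expected for fully home; the job is handed in after about 36 s of robot time, though the call returned no verdict.

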